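# Refit the laminator's control knob and set it to hot

### The job

The control knob has come off the laminator. Put it back on its spindle - press lightly and turn it slowly until it drops fully home, without forcing it - then turn it until its white pointer stands at the red mark on the panel, and let go. Leave the other things on the desk where they are.

Things in the scene. Friction and masses are not known exactly. Their poses are not given: they have to be found in the camera images.
- laminator: White pouch laminator, 130 x 270 x 60 mm, fixed to the desk; origin under its centre, z up, +x to its back, +y to its left end, where a dark control panel (98 x 78 mm, top at z 61.5 mm) lies flat on top and carries the bare brass spindle 93 mm left of the origin, 4 mm to the front. Round the spindle: red mark (hot) 1.0 rad clockwise of +x, blue mark 1.0 rad anticlockwise, three white ticks.
- knob: Loose black round knob lying top up on the desk, 28 mm high: ribbed grip 35 mm across above a skirt 42 mm across and 4 mm thick. Origin: centre of its underside; z up, +x along the white pointer line. Bore from below: 2 mm chamfer, round 15.8 mm across for 11 mm, then D-shaped up to its end 18 mm deep; the bore's flat lies on the pointer's side, 3.5 mm from the axis. Weighs 30 to 45 g.
- spindle_seat (a point): Point on the upright spindle's axis where the knob's origin comes to lie when fully home; 3.5 mm over the panel. Brass spindle 15 mm across, end 18 mm above this point, its last 8 mm D-shaped (flat 2.6 mm from the axis). It turns stiffly (0.04 N m), between stops 1.2 rad either side of +x. It springs: gives 2.8 mm downward, from 1.5 N to 8.5 N, then is hard. See hot_mark for the flat.
- knob_pointer (a point): Outer end of the knob's pointer line: at the skirt's lower rim, 21 mm from the knob's axis.
- hot_mark (a point): Inner end of the red mark, 23 mm from the spindle's axis. The spindle's flat faces an unreported direction between 0.45 rad clockwise and 0.95 rad anticlockwise of the laminator's +x; the pointer must face the same way, within about 0.1 rad, for the knob to drop home. Otherwise it stops 7 mm above home, centred on the spindle's end, and can be turned there; light rubbing does not turn the spindle.
- monitor: Large black computer monitor on the right, solid, 418 mm wide and 440 mm high, its lower edge 75 mm over the desk; origin under its stand, -x is the way the screen faces, y along its width. Keep clear of it.
- mouse: Black mouse, 110 x 54 x 40 mm, lying loose; origin at its underside's centre. A bystander.
- stapler: Blue stapler, 37 x 145 x 55 mm, lying loose; origin at its underside's centre. A bystander.
- glue_stick: Red and white glue stick standing loose, 27 mm across, 92 mm high; origin at its underside's centre. A bystander.
- carton: Small white and blue carton, 45 x 75 x 18 mm, lying loose; origin at its underside's centre. A bystander.
- clip_box: Flat clip box with a green lid, 52 x 64 x 21 mm, lying loose; origin at its underside's centre. A bystander.
Not all that is in view belongs to the job. Of the things shaped like the knob, the black one is meant.

How it is judged (in metres and radians):
On the way:
1. the knob sits fully home on the spindle (its underside within 2 mm above its seat, or pressed below it; on the axis within 2.5 mm; upright) (z of knob in the frame of spindle_seat between -0.0035 and 0.002 m and horizontal distance between knob and spindle_seat below 0.0025 m and angle between knob's own z axis and vertical below 0.09 rad), for 0.2 s.
At the end, for the whole second after the job is handed in: the knob is fully home on the spindle (underside no more than 2 mm above its seat, within 2.5 mm of the axis, upright within 0.09 rad), its pointer's end within 5 mm of the red mark's inner end, released and at rest (all of step 1 and horizontal distance between knob_pointer and hot_mark below 0.005 m and linear speed of knob below 0.02 m/s); the robot touches nothing.
It fails at once if the knob is forced: over 25 N between it and the laminator with its spindle (contact force between knob and laminator above 25 N).
It fails at once if the mouse, stapler, glue stick, carton or clip box is shoved by over 3 cm, or the glue stick is knocked over (distance of any of mouse, stapler, glue_stick, carton, clip_box from where it was at the start of the episode above 0.03 m or angle between glue_stick's own z axis and vertical above 0.6 rad).
It also fails if it takes over 67 s, if anything falls off the work surface, if the arm or the gripper's body presses on something with over 40 N, if the wrist force passes 120 N, or if a joint passes its speed limit or range.

### The arm

A 6-joint arm with a two-finger parallel gripper is mounted at the origin on the work surface; the furniture and walls round the work are solid. World frame = base frame: x ahead of the robot, y to its left, z up, the work surface at z = 0. Lengths are in mm, angles in rad, forces in N, time in s.
With the tool pointing down it reaches from about 350 to 775 mm from the base axis. Payload 7.3 kg.
Tool frame: the origin (TCP) lies at the very end of the fingers, on their centre line; the grasp point (between the pads) lies 19 mm behind it (bot.grip_point_offset is the distance from the TCP to the grasp point, in mm); z points along the fingers, y is the line along which they close (so a half turn about z gives the same grasp; the last joint's range is limited). The gripper opens to 92 mm and grips with 3 to 60 N. Pads are 19 mm wide; open, the fingers measure 130 mm over their backs; the gripper's body (75 mm by 190 mm) begins 47 mm behind the grasp point.
Start: joints at [-1.279, 0.342, 1.524, -0, 1.275, -0.146], TCP at [222.597, -475.495, 226.741] pointing down, gripper open.
Joint ranges: [-2.53, 2.53], [-0.77, 2.02], [0.04, 2.7], [-1, 4.14], [0.28, 2.66], [-3.11, 3.11]. Speed limits (rad/s): [2.57, 2.57, 3.14, 3.14, 3.14, 3.14].

### API

Orientations are given as [roll, pitch, yaw] about the fixed x, y, z axes, in that order (R = Rz(yaw) Ry(pitch) Rx(roll)).
In Python, from plant import bot gives the robot as it stands. The module is installed in compiled form; this text tells all that it offers.
- The arm moves only by the shell command python3 -m jog 'ROWS' [OPENING]. ROWS is JSON, a list of rows, each a list of 6 numbers: the shift along the tool's x, y, z in mm, then the turn, a rotation vector about the tool's x, y, z in rad. In form: [[dx, dy, dz, rx, ry, rz], ...]. A call has 1 to 12 rows; each row shifts and turns the commanded pose from where the row before left it, along the tool's axes as they then stand; what a row does not reach is not made up. A row lasts 1/10 s, in which the tool goes at most 50 mm and 8.59 degrees, less where a joint would pass 70% of its speed; a pose out of reach is approached as far as the arm can. A call with a gripper value outside its range is refused whole. OPENING is the opening in per cent of the stroke, from 0 (shut) to 100 (fully open), set as the call begins (- or left out, the last holds). The fingers move at their own pace and stop on an object; the grip force is fixed at half the most. Time passes only in rows, so rows that do not move let the fingers close. It gives the time, the measured TCP pose, the force, the opening and the grip force at its end, in the units of the state.
- bot.get_obs(): the state, without advancing time (a new reading comes with each control period).
- bot.capture(name): name is "side" or "top"; returns the picture (400x640x3 uint8, red, green, blue); there is no depth.
- bot.camera_model(name): a dict with "fx", "fy", "cx", "cy" (pixels), "position" and "orientation" of the camera in the world. Camera axes: x right, y down, z forward; pixel columns grow to the right and rows downward; lengths in mm; the calibration is good to about 2 mm. A picture is of the moment at which its call begins. camera_model takes no time and is no camera call.
- bot.close_job(): hands the job in; it is judged then, once.
Trained networks look in the newest picture that a camera, given by its name, has taken for a name from the list of things; names that differ only in an ending like _2 or _b are one class to them, and where a whole thing is asked for, a point or a joint stands for the part that bears it (a point fixed in the world has none). Each returns a list of dicts, best first, with "p" (0 to 1); they miss things now and then, are a little off and sometimes report something else, mostly with a low value. They report only what shows in the picture. A call takes as long as a camera call. They do not tell look-alikes from the thing itself.
- bot.outline_of(target, camera): "mask" (400x640 bool, what is visible of it) and "pixel" ([column, row] in pixels, amid what is visible of it).
The state is a dict: "time": time; "joint_positions": joint angles; "dq": joint speeds; "tau": joint torques, N m; "tool_pos": TCP position; "tcp_rot": TCP orientation; "contact_force": force on the tool from outside, world axes, zero at the start; "moment": the same for the moment, N m; "grip_width": finger opening in mm; "finger_force": force on a finger pad.
Only numpy, scipy, OpenCV 4.12 (cv2) and the standard library are available. Lean on these libraries where they do the work, as an engineer would, in place of code of your own. Each camera call takes 0.05 s, during which the arm holds its last target. There are 200 camera calls.

## Working session

There is one attempt and no reset: what is moved stays moved. The work goes in short steps, Python scripts to look and compute and a shell command to move; the robot and the scene stay as the last step left them, time stands still between calls to the robot, and variables do not carry over. Pictures are saved under pics/ and viewed, at most 10 in all, crops included, and the job is handed in when it is done.

```bash
mkdir -p pics; cat > h.py <<'E'
import numpy as np, cv2
from scipy.spatial.transform import Rotation as R
from plant import bot
def cam(n):
    c=bot.camera_model(n); o=np.array(c['orientation'],float)
    M=o if o.shape==(3,3) else (R.from_quat(o).as_matrix() if o.size==4 else R.from_euler('xyz',o).as_matrix())
    return c,M,np.array(c['position'],float)
def ray(n,px,z):
    c,M,p=cam(n); d=M@np.array([(px[0]-c['cx'])/c['fx'],(px[1]-c['cy'])/c['fy'],1])
    return p+d*(z-p[2])/d[2]
def proj(n,P):
    c,M,p=cam(n); q=M.T@(np.array(P,float)-p); return np.array([c['fx']*q[0]/q[2]+c['cx'],c['fy']*q[1]/q[2]+c['cy']])
def save(n,f,crop=None,s=1):
    im=bot.capture(n)
    if crop: im=im[crop[1]:crop[3],crop[0]:crop[2]]
    cv2.imwrite(f,cv2.resize(im[:,:,::-1],None,fx=s,fy=s,interpolation=cv2.INTER_CUBIC)); return im
E
python3 - <<'E'
from h import *
for n in ('side','top'):
    save(n,f'pics/{n}0.png'); print(n,bot.camera_model(n))
    for t in ('knob','laminator','mouse','stapler','glue_stick','carton','clip_box','monitor'):
        for d in bot.outline_of(t,n)[:3]: print(t,round(d['p'],2),np.round(d['pixel']),d['mask'].sum(),np.round(ray(n,d['pixel'],0)))
print(bot.get_obs())
E
```

```text
side {'fx': 415.58514049055395, 'fy': 415.58514049055395, 'cx': 318.2122736545001, 'cy': 201.44496668156697, 'position': array([113.1646    , 723.3234402 , 724.28466061]), 'orientation': array([-2.27369675,  0.00600148, -2.65106137])}
knob 0.8 [331. 221.] 191 [454.  24.   0.]
knob 0.6 [345. 200.] 191 [458. -69.   0.]
knob 0.57 [230. 276.] 318 [573. 290.  -0.]
laminator 0.87 [267. 209.] 4838 [626.  61.   0.]
laminator 0.67 [399. 187.] 551 [ 348. -191.    0.]
mouse 0.84 [403. 186.] 493 [ 339. -198.    0.]
stapler 0.71 [262. 288.] 1618 [491. 283.   0.]
glue_stick 0.7 [308. 297.] 419 [391. 257.   0.]
carton 0.58 [193. 271.] 724 [656. 317.   0.]
clip_box 0.55 [387. 174.] 293 [ 399. -229.    0.]
monitor 0.22 [308. 296.] 437 [392. 255.   0.]
top {'fx': 502.7152246488092, 'fy': 502.7152246488092, 'cx': 323.048389298537, 'cy': 204.90505748905946, 'position': array([ 315.443767  ,   41.8287295 , 1187.08935486]), 'orientation': array([-2.98023444, -0.00684477, -1.58051491])}
knob 0.67 [217. 181.] 224 [569. 286.   0.]
knob 0.63 [284. 231.] 281 [446. 124.   0.]
knob 0.6 [325. 227.] 246 [455.  28.
[... 469 characters left out ...]
 29.   0.]
{'time': 0.9, 'joint_positions': array([-1.27898477e+00,  3.41970740e-01,  1.52410657e+00,  2.55494661e-05,
        1.27538687e+00, -1.45999368e-01]), 'dq': array([-0.00084141,  0.00055057,  0.00075277, -0.00160164,  0.00058284,
        0.00064341]), 'tau': array([-8.26283758e-04, -4.31122506e+01, -2.44477844e+01,  7.16803316e-02,
        4.83401224e-02,  1.05966372e-06]), 'tool_pos': array([ 222.61157657, -475.49044248,  226.75340953]), 'tcp_rot': array([ 3.14146199e+00, -5.49262874e-06,  4.37803492e-01]), 'contact_force': array([-0.34966198, -0.00888426,  0.51206664]), 'moment': array([ 0.02067143, -0.02415682, -0.0323203 ]), 'finger_force': 0.0, 'grip_width': 91.38587602671218}
```

View pics/top0.png

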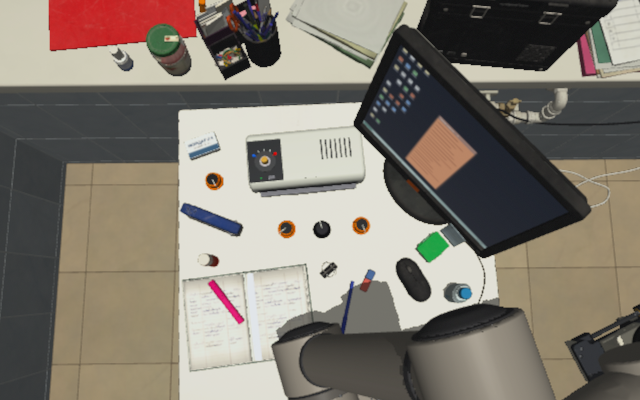

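View pics/side0.png

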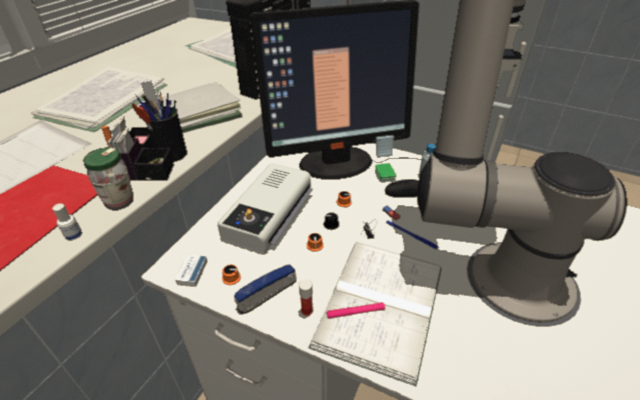

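The top view shows four knob shapes: orange-skirted ones at (214,181), (286,229) and (361,226), and an all-black one at (321,229). The task means the black one at (321,229). The laminator panel with the spindle is at about (265,160). One enlarged crop will confirm both.

```bash
python3 - <<'E'
from h import *
im=save('top','pics/crop1.png',(240,125,375,245),5)
full=bot.capture('top')
for n in('top','side'):
    if n=='side': full=bot.capture('side')
    for d in bot.outline_of('knob',n):
        m=d['mask']; print(n,round(d['p'],2),np.round(d['pixel']),m.sum(),full[m].mean(0).round(), np.round(ray(n,d['pixel'],14)))
    d=bot.outline_of('laminator',n)[0]['mask'].astype(np.uint8)
    c=max(cv2.findContours(d,0,2)[0],key=cv2.contourArea)
    print(n,cv2.minAreaRect(c))
    for t in ('spindle_seat','hot_mark','knob_pointer'):
        try: print(t,[(round(e['p'],2),np.round(e['pixel'])) for e in bot.outline_of(t,n)[:3]])
        except Exception as e: print(t,e)
E
```

```text
top 0.75 [361. 228.] 244 [138.  88.  48.] [449. -58.  14.]
top 0.71 [288. 228.] 240 [136.  88.  48.] [453. 114.  14.]
top 0.62 [213. 184.] 255 [132.  84.  44.] [559. 292.  14.]
top 0.6 [324. 228.] 218 [47. 47. 47.] [450.  30.  14.]
top ((305.6075134277344, 160.48394775390625), (61.80290603637695, 116.9658432006836), 84.87181091308594)
spindle_seat [(0.8, array([304., 162.])), (0.35, array([411., 282.]))]
hot_mark [(0.75, array([306., 159.]))]
knob_pointer [(0.77, array([286., 228.])), (0.63, array([359., 228.])), (0.6, array([323., 227.]))]
side 0.73 [315. 248.] 261 [145.  91.  60.] [440. 136.  14.]
side 0.58 [230. 275.] 310 [143.  87.  54.] [564. 296.  14.]
side 0.55 [343. 197.] 191 [142.  84.  51.] [460. -60.  14.]
side 0.54 [332. 222.] 211 [39. 38. 36.] [443.  39.  14.]
side ((267.9235534667969, 208.00588989257812), (58.24583053588867, 104.01815795898438), 40.601295471191406)
spindle_seat [(0.78, array([267., 210.]))]
hot_mark [(0.72, array([269., 209.]))]
knob_pointer [(0.7, array([344., 200.])), (0.7, array([228., 279.])), (0.51, array([328., 220.]))]
```

View pics/crop1.png

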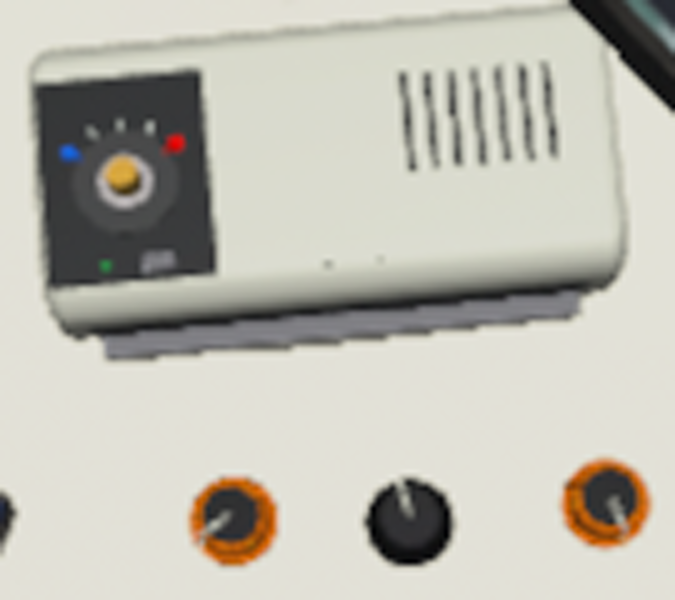

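The crop shows the all-black knob at full-image pixel (322,229), with its pointer facing image-up and slightly left. Its neighbours have orange skirts, so this is the one meant. The spindle is at about (265,161), the red mark at (275,154) and the blue mark at (254,156).

```bash
cat >> h.py <<'E'
def blob(mask):
    n,l,s,c=cv2.connectedComponentsWithStats(mask.astype(np.uint8)); k=1+np.argmax(s[1:,4]); return c[k],s[k],l==k
def marks(n,box,z=62):
    im=bot.capture(n).astype(int); x0,y0,x1,y1=box; s=im[y0:y1,x0:x1]; r,g,b=s[...,0],s[...,1],s[...,2]
    def wc(w):
        yy,xx=np.mgrid[y0:y1,x0:x1]; w=w.clip(0); w=w*(w>40); return np.array([(xx*w).sum(),(yy*w).sum()])/w.sum()
    pr=wc(r-np.maximum(g,b)-0*(r)-np.where(g>b+40,999,0)); pb=wc(b-r)
    R_,B_=ray(n,pr,z)[:2],ray(n,pb,z)[:2]; d=R_-B_; yaw=np.arctan2(d[0],-d[1])
    rad=np.hypot(*d)/2/np.sin(1); sp=(R_+B_)/2-rad*np.cos(1)*np.array([np.cos(yaw),np.sin(yaw)])
    return pr,pb,R_,B_,yaw,rad,sp
E
python3 - <<'E'
from h import *
for n,box,kb in(('top',(245,138,284,182),(308,214,336,244)),('side',(222,195,275,240),(318,205,346,236))):
    print(n,*[np.round(v,3) for v in marks(n,box)])
    im=bot.capture(n).astype(int); x0,y0,x1,y1=kb; s=im[y0:y1,x0:x1].max(2)
    m=(s<130); c,st,l=blob(m); 
    mm=cv2.convexHull(np.argwhere(l)[:,::-1].astype(np.int32)); (cx,cy),rad=cv2.minEnclosingCircle(mm)
    print('knob',c+[x0,y0],st,(cx+x0,cy+y0,rad),ray(n,c+[x0,y0],8)[:2],ray(n,(cx+x0,cy+y0),4)[:2])
    f=cv2.fillConvexPoly(np.zeros_like(s,np.uint8),mm,1); f=cv2.erode(f,np.ones((3,3),np.uint8))
    w=np.where(f>0,s,0); w=w*(w>90); yy,xx=np.mgrid[y0:y1,x0:x1]; p=np.array([(xx*w).sum(),(yy*w).sum()])/w.sum()
    print('ptr centroid',p); print(w[w.any(1)])
E
```

```text
top [274.497 153.271] [253.495 155.146] [620.014 143.062] [615.946 191.358] 0.084 28.799 [602.475 165.904]
knob [321.48       229.27111111] [  5   7  18  17 225] (321.5, 229.1666669845581, 8.579792022705078) [449.1154014   36.15656458] [449.81682729  36.08771857]
ptr centroid [320.64926372 224.87884873]
[[  0   0   0   0   0   0   0   0   0   0   0  93 128 104   0   0   0   0
    0   0   0   0   0   0   0   0   0   0]
 [  0   0   0   0   0   0   0   0   0   0   0   0 151 154   0   0   0   0
    0   0   0   0   0   0   0   0   0   0]
 [  0   0   0   0   0   0   0   0   0   0   0   0 146 161   0   0   0   0
    0   0   0   0   0   0   0   0   0   0]
 [  0   0   0   0   0   0   0   0   0   0   0   0 111 136  93   0   0   0
    0   0   0   0   0   0   0   0   0   0]
 [  0   0   0   0   0   0   0   0   0   0   0   0   0 112 105   0   0   0
    0   0   0   0   0   0   0   0   0   0]]
side [248.348 208.539] [237.604 222.343] [622.13  137.711] [615.802 189.503] 0.122 31.004 [602.338 161.575]
knob [331.00961538 221.05769231] [  5   8  16  17 208] (331.0, 221.0, 8.602425575256348) [450.53426451  32.16237016] [452.53654035  28.12231914]
ptr centroid [328.89329268 215.        ]
[[  0   0   0   0   0   0   0   0   0   0 127 109  92   0   0   0   0   0
    0   0   0   0   0   0   0   0   0   0]]
```

```bash
python3 - <<'E'
from h import *
print(ray('side',(267,153),75),ray('side',(411,134),75))
E
python3 -m jog '[[35,-30,0,0,0,0],[35,-30,0,0,0,0],[35,-30,0,0,0,0],[35,-30,0,0,0,0],[35,-30,0,0,0,0],[35,-30,0,0,0,0],[35,-30,0,0,0,0],[35,-30,0,0,0,0],[35,-30,0,0,0,0],[35,-30,0,0,0,0],[35,-30,0,0,0,0],[35,-30,0,0,0,0]]' 60
```

```text
[703.94530087 -69.52350102  75.        ] [ 379.20352972 -353.86908715   75.        ]
time: 2.95
tool_pos: [450.9, 30.6, 227.0]
tcp_rot: [3.141, -0.001, 0.438]
contact_force: [0.5, -0.7, -0.0]
grip_width: 55.0
finger_force: 0.0
```

```bash
python3 -m jog '[[0,0,15,0,0,-0.142],[0,0,15,0,0,-0.142],[0,0,15,0,0,-0.142],[0,0,15,0,0,-0.142],[0,0,15,0,0,-0.142],[0,0,15,0,0,-0.142],[0,0,15,0,0,-0.142],[0,0,15,0,0,-0.142],[5,-1,0,0,0,0],[0,0,0,0,0,0]]'
python3 - <<'E'
from h import *
save('side','pics/s1.png',(270,120,400,240),5)
print(bot.get_obs()['contact_force'])
E
```

```text
time: 3.95
tool_pos: [449.3, 34.1, 106.9]
tcp_rot: [-3.141, -0.0, 1.57]
contact_force: [-0.8, -0.5, 0.8]
grip_width: 55.1
finger_force: 0.0
[-0.15706004 -0.26066175  0.72926997]
```

View pics/s1.png

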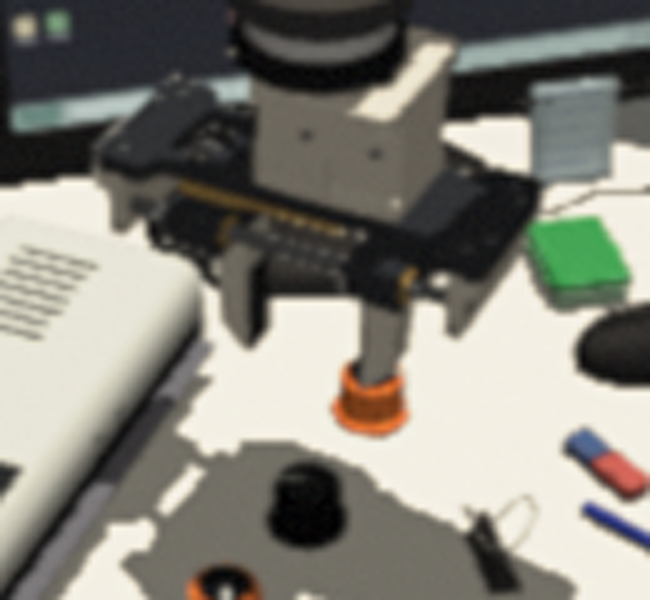

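The crop shows the gripper above the black knob at crop (305,505), with the fingers spread along x. I'm descending over it.

```bash
python3 -m jog '[[1,0,25,0,0,0],[0,0,25,0,0,0],[0,0,20,0,0,0],[0,0,15,0,0,0],[0,0,10,0,0,0],[0,0,4,0,0,0],[0,0,0,0,0,0]]'
python3 -m jog '[[0,0,0,0,0,0],[0,0,0,0,0,0],[0,0,0,0,0,0],[0,0,0,0,0,0],[0,0,0,0,0,0],[0,0,0,0,0,0],[0,0,0,0,0,0],[0,0,0,0,0,0]]' 25
```

```text
time: 4.7
tool_pos: [449.6, 34.6, 7.9]
tcp_rot: [3.141, 0.0, 1.573]
contact_force: [-0.7, 0.0, 0.5]
grip_width: 54.9
finger_force: 0.0
time: 5.5
tool_pos: [449.7, 34.5, 8.2]
tcp_rot: [3.141, 0.0, 1.574]
contact_force: [-1.4, -0.4, 5.8]
grip_width: 34.1
finger_force: 30.0
```

```bash
python3 -m jog '[[0,0,0,0,0,0],[0,0,0,0,0,0],[0,0,0,0,0,0]]' 60
python3 -m jog '[[0,0,0,0,0,-0.143],[0,0,0,0,0,-0.143],[0,0,0,0,0,-0.143],[0,0,0,0,0,-0.143],[0,0,0,0,0,-0.143],[0,0,0,0,0,-0.143],[0,0,0,0,0,-0.143],[0,0,0,0,0,-0.143],[0,0,0,0,0,-0.143],[0,0,0,0,0,-0.143],[0,0,0,0,0,-0.143],[0,0,0,0,0,0]]'
python3 -m jog '[[0,0,0,0,0,0],[0,0,0,0,0,0],[0,0,0,0,0,0],[0,0,0,0,0,0],[0,0,0,0,0,0],[0,0,0,0,0,0],[0,0,0,0,0,0],[0,0,0,0,0,0]]' 25
python3 - <<'E'
from h import *
o=bot.get_obs();print(o['tool_pos'],o['joint_positions'],o['moment'])
save('side','pics/s2.png',(270,150,400,250),5)
E
```

```text
time: 5.8
tool_pos: [449.2, 34.6, 7.6]
tcp_rot: [-3.141, 0.0, 1.574]
contact_force: [-0.8, -0.6, -0.0]
grip_width: 52.6
finger_force: 0.0
time: 7.0
tool_pos: [449.2, 34.6, 7.6]
tcp_rot: [-3.142, -0.0, -3.135]
contact_force: [-0.1, -0.1, 0.8]
grip_width: 54.8
finger_force: 0.0
time: 7.8
tool_pos: [449.3, 34.6, 7.7]
tcp_rot: [-3.141, 0.0, -3.137]
contact_force: [-0.1, 0.6, -0.4]
grip_width: 34.2
finger_force: 30.0
[449.34562602  34.5573566    7.70748603] [-9.35154049e-02  5.31915429e-01  1.97566632e+00 -1.81084129e-04
  6.33968327e-01 -1.66920529e+00] [ 0.11991539 -0.15891157 -0.00894465]
```

```bash
python3 -m jog '[[0,0,-15,0,0,0],[0,0,-30,0,0,0],[0,0,-40,0,0,0],[0,0,-35,0,0,0],[0,0,0,0,0,0]]'
python3 -m jog '[[-20,17,0,0,0,0],[-26,22,0,0,0,0],[-30,26,0,0,0,0],[-30,26,0,0,0,0],[-26,22,0,0,0,0],[-20.7,16.7,0,0,0,0],[0,0,0,0,0,-0.142],[0,0,0,0,0,-0.142],[0,0,0,0,0,-0.142],[0,0,0,0,0,-0.142],[0,0,0,0,0,-0.142],[0,0,0,0,0,-0.142]]'
python3 - <<'E'
from h import *
o=bot.get_obs();print(o['tool_pos'],o['joint_positions'],o['contact_force'],o['moment'],o['grip_width'])
save('side','pics/s3.png',(180,100,320,240),4)
E
```

```text
time: 8.35
tool_pos: [452.1, 34.4, 131.8]
tcp_rot: [-3.141, 0.009, -3.136]
contact_force: [0.2, -0.4, -1.2]
grip_width: 34.4
finger_force: 30.0
time: 9.55
tool_pos: [600.8, 165.0, 126.2]
tcp_rot: [3.14, -0.002, -2.279]
contact_force: [0.0, 0.3, 0.4]
grip_width: 33.8
finger_force: 30.0
[600.81144611 165.01718798 126.24389077] [ 1.45164205e-01  6.08491807e-01  1.37218381e+00 -9.85022712e-05
  1.16287819e+00 -2.28859654e+00] [0.04337233 0.29550465 0.4309157 ] [ 0.16652913 -0.05942567  0.05578999] 33.81816079795001
```

View pics/s3.png

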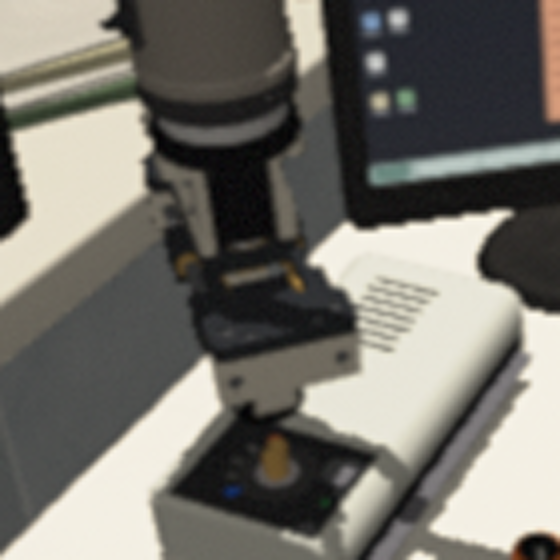

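The crop shows the knob in the gripper above the spindle. The spindle's top is at full-image (248,211) and its base at (249,220). I'll check the axis from these.

```bash
python3 - <<'E'
from h import *
print(ray('side',(248.1,211.8),83),ray('side',(249,219.5),65), proj('side',(602,164.3,83)),proj('side',(602,164.3,65)),bot.get_obs()['tool_pos'])
E
python3 -m jog '[[0,0,0,0,0,0],[0,0,0,0,0,0]]'
```

```text
[599.78645092 165.99147457  83.        ] [595.74844315 171.60752394  65.        ] [247.74392381 211.07739376] [248.62753156 216.79409291] [600.85046602 164.96519603 126.27689988]
time: 9.8
tool_pos: [601.1, 165.0, 127.0]
tcp_rot: [3.141, -0.001, -2.288]
contact_force: [0.2, -0.1, -1.0]
grip_width: 34.4
finger_force: 30.0
```

```bash
python3 -m jog '[[0,0,12,0,0,0],[0,0,12,0,0,0],[0,0,8,0,0,0],[0,0,1,0,0,0],[0,0,0,0,0,0],[0,0,0,0,0,0]]'
python3 -m jog '[[0,0,1,0,0,0],[0,0,1,0,0,0],[0,0,1,0,0,0],[0,0,0.5,0,0,0],[0,0,0.5,0,0,0],[0,0,0,0,0,0]]'
```

```text
time: 10.4
tool_pos: [601.7, 165.1, 95.0]
tcp_rot: [-3.141, 0.0, -2.284]
contact_force: [-0.5, 0.1, -0.5]
grip_width: 33.9
finger_force: 30.0
time: 11.0
tool_pos: [601.4, 165.1, 90.6]
tcp_rot: [-3.142, -0.0, -2.284]
contact_force: [-0.6, -0.2, 0.5]
grip_width: 34.0
finger_force: 30.0
```

```bash
python3 -m jog '[[0,0,0.5,0,0,0],[0,0,0.5,0,0,0],[0,0,0.5,0,0,0],[0,0,0,0,0,0]]'
python3 -m jog '[[0,0,0.5,0,0,0],[0,0,0.5,0,0,0],[0,0,0,0,0,0]]'
```

```text
time: 11.4
tool_pos: [601.4, 165.1, 89.2]
tcp_rot: [-3.141, -0.0, -2.284]
contact_force: [-0.6, -0.9, 0.4]
grip_width: 34.0
finger_force: 30.0
time: 11.7
tool_pos: [601.6, 165.0, 88.4]
tcp_rot: [-3.141, 0.0, -2.284]
contact_force: [0.4, -0.0, 1.8]
grip_width: 34.2
finger_force: 30.0
```

```bash
python3 -m jog '[[0,0,0.5,0,0,0],[0,0,0.5,0,0,0],[0,0,0,0,0,0]]'
python3 -c "
from h import *
o=bot.get_obs();print(o['contact_force'],o['moment'],o['tool_pos'])"
```

```text
time: 12.0
tool_pos: [601.7, 164.8, 87.2]
tcp_rot: [-3.141, 0.0, -2.284]
contact_force: [2.2, -2.4, 0.0]
grip_width: 34.4
finger_force: 30.0
[ 2.22877999 -2.37604061  0.04167229] [-0.22495788 -0.40454994  0.05140222] [601.7311548  164.78494619  87.21403959]
```

```bash
python3 -m jog '[[0,-0.4,0,0,0,0],[0,-0.3,0,0,0,0],[0,0,0.5,0,0,0],[0,0,0.5,0,0,0],[0,0,0,0,0,0]]'
python3 -m jog '[[0,0,0.5,0,0,0],[0,0,0.5,0,0,0],[0,0,0,0,0,0]]'
```

```text
time: 12.5
tool_pos: [601.8, 164.6, 86.1]
tcp_rot: [3.142, -0.0, -2.284]
contact_force: [1.3, -0.9, -0.1]
grip_width: 34.2
finger_force: 30.0
time: 12.8
tool_pos: [601.9, 164.6, 85.1]
tcp_rot: [-3.142, -0.0, -2.284]
contact_force: [1.4, -1.8, 1.3]
grip_width: 34.0
finger_force: 30.0
```

```bash
python3 -m jog '[[0,-0.4,0,0,0,0],[0,0,0.7,0,0,0],[0,0,0.7,0,0,0],[0,0,0.7,0,0,0],[0,0,0.7,0,0,0],[0,0,0,0,0,0]]'
python3 -m jog '[[0,0,0.7,0,0,0],[0,0,0.7,0,0,0],[0,0,0,0,0,0]]'
```

```text
time: 13.4
tool_pos: [602.0, 164.4, 82.2]
tcp_rot: [3.141, -0.0, -2.284]
contact_force: [-0.4, 0.4, -0.8]
grip_width: 34.1
finger_force: 30.0
time: 13.7
tool_pos: [602.1, 164.4, 80.8]
tcp_rot: [3.141, -0.0, -2.284]
contact_force: [0.5, 0.1, -0.4]
grip_width: 34.3
finger_force: 30.0
```

Free in the bore. Now down to the shoulder, expected at TCP z of about 79.7.

```bash
python3 -m jog '[[0,0,0.5,0,0,0],[0,0,0.5,0,0,0],[0,0,0.5,0,0,0],[0,0,0,0,0,0]]'
python3 -m jog '[[0,0,0.5,0,0,0],[0,0,0,0,0,0],[0,0,0,0,0,0]]'
```

```text
time: 14.1
tool_pos: [602.3, 164.4, 79.6]
tcp_rot: [-3.141, 0.0, -2.284]
contact_force: [-0.4, -0.1, 0.5]
grip_width: 34.2
finger_force: 30.0
time: 14.4
tool_pos: [602.3, 164.4, 79.2]
tcp_rot: [-3.141, 0.0, -2.284]
contact_force: [-0.5, -0.3, 1.1]
grip_width: 34.2
finger_force: 30.0
```

```bash
python3 -m jog '[[0,0,0.5,0,0,0],[0,0,0.5,0,0,0],[0,0,0,0,0,0],[0,0,0,0,0,0]]'
python3 -c "
from h import *
for i in range(4):
  bot.capture('side'); print(bot.get_obs()['contact_force'].round(1))"
```

```text
time: 14.8
tool_pos: [602.3, 164.4, 78.2]
tcp_rot: [-3.141, 0.0, -2.284]
contact_force: [-0.9, -0.1, 3.7]
grip_width: 34.5
finger_force: 30.0
[-0.6  0.2  4. ]
[-0.7  0.   4.1]
[-0.6  0.3  4.3]
[-0.5 -0.1  4.6]
```

```bash
python3 -m jog '[[0,0,0,0,0,0.05],[0,0,0,0,0,0.05],[0,0,0,0,0,0.05],[0,0,0,0,0,0.05]]'
python3 -m jog '[[0,0,0,0,0,0.05],[0,0,0,0,0,0.05],[0,0,0,0,0,0.05],[0,0,0,0,0,0.05]]'
```

```text
time: 15.4
tool_pos: [602.2, 164.4, 78.0]
tcp_rot: [-3.142, -0.0, -2.486]
contact_force: [-0.8, -0.4, 3.7]
grip_width: 34.0
finger_force: 30.0
time: 15.8
tool_pos: [602.1, 164.4, 77.9]
tcp_rot: [3.142, -0.0, -2.686]
contact_force: [-1.6, 0.0, 3.4]
grip_width: 34.2
finger_force: 30.0
```

```bash
python3 -m jog '[[0,0,0,0,0,0.05],[0,0,0,0,0,0.05],[0,0,0,0,0,0.05],[0,0,0,0,0,0.05]]'
python3 -m jog '[[0,0,0,0,0,0.05],[0,0,0,0,0,0.05],[0,0,0,0,0,0.05],[0,0,0,0,0,0.05]]'
```

```text
time: 16.2
tool_pos: [602.1, 164.4, 77.3]
tcp_rot: [3.141, -0.0, -2.886]
contact_force: [0.6, 0.2, -0.8]
grip_width: 34.1
finger_force: 30.0
time: 16.6
tool_pos: [602.3, 164.6, 77.4]
tcp_rot: [3.141, 0.0, -3.086]
contact_force: [1.3, 1.2, -0.3]
grip_width: 34.2
finger_force: 30.0
```

The vertical force fell to zero, so the D has engaged. I'll ease the turn back slightly and lower gently.

```bash
python3 -m jog '[[0,0,0,0,0,-0.04],[0,0,0,0,0,-0.03],[0,0,0.5,0,0,0],[0,0,0.5,0,0,0],[0,0,0.5,0,0,0],[0,0,0,0,0,0]]'
python3 -m jog '[[0,0,0.5,0,0,0],[0,0,0.5,0,0,0],[0,0,0,0,0,0]]'
```

```text
time: 17.2
tool_pos: [602.2, 164.4, 76.3]
tcp_rot: [-3.142, -0.0, -3.015]
contact_force: [0.8, -0.1, -0.8]
grip_width: 34.1
finger_force: 30.0
time: 17.5
tool_pos: [602.2, 164.3, 75.4]
tcp_rot: [-3.141, -0.0, -3.014]
contact_force: [0.7, -0.2, -0.2]
grip_width: 34.0
finger_force: 30.0
```

```bash
python3 -m jog '[[0,0,0.5,0,0,0],[0,0,0.5,0,0,0],[0,0,0.5,0,0,0],[0,0,0.5,0,0,0],[0,0,0,0,0,0]]'
python3 -m jog '[[0,0,0.5,0,0,0],[0,0,0.5,0,0,0],[0,0,0,0,0,0]]'
```

```text
time: 18.0
tool_pos: [602.2, 164.4, 73.4]
tcp_rot: [-3.141, 0.0, -3.014]
contact_force: [0.5, -0.3, -0.8]
grip_width: 34.1
finger_force: 30.0
time: 18.3
tool_pos: [602.2, 164.3, 72.6]
tcp_rot: [-3.141, 0.0, -3.014]
contact_force: [0.4, -0.5, 1.0]
grip_width: 34.1
finger_force: 30.0
```

```bash
python3 -m jog '[[0,0,0.5,0,0,0],[0,0,0.5,0,0,0],[0,0,0,0,0,0]]'
```

```text
time: 18.6
tool_pos: [602.3, 164.3, 71.8]
tcp_rot: [-3.141, 0.0, -3.014]
contact_force: [-1.0, 0.3, 3.0]
grip_width: 33.7
finger_force: 30.0
```

Home under a light spring load. Now turning about 1.33 rad clockwise to the red mark.

```bash
python3 -m jog '[[0,0,0,0,0,0.07],[0,0,0,0,0,0.07],[0,0,0,0,0,0.07],[0,0,0,0,0,0.07],[0,0,0,0,0,0.07],[0,0,0,0,0,0.07],[0,0,0,0,0,0.07],[0,0,0,0,0,0.07],[0,0,0,0,0,0.07]]'
python3 -m jog '[[0,0,0,0,0,0.07],[0,0,0,0,0,0.07],[0,0,0,0,0,0.07],[0,0,0,0,0,0.07],[0,0,0,0,0,0.07],[0,0,0,0,0,0.07],[0,0,0,0,0,0.07],[0,0,0,0,0,0.07],[0,0,0,0,0,0.07],[0,0,0,0,0,0.07],[0,0,0,0,0,0]]'
python3 -c "
from h import *
o=bot.get_obs();print(o['contact_force'],o['moment'],o['tool_pos'],o['joint_positions'])"
```

```text
time: 19.5
tool_pos: [603.0, 164.7, 72.0]
tcp_rot: [3.14, 0.002, 2.636]
contact_force: [2.2, 1.6, 2.7]
grip_width: 34.3
finger_force: 30.0
time: 20.6
tool_pos: [603.0, 164.6, 72.0]
tcp_rot: [3.139, 0.0, 1.938]
contact_force: [2.9, 0.7, 3.1]
grip_width: 34.3
finger_force: 30.0
[2.9490271  0.67439735 3.08766466] [ 0.21709023 -0.45482326 -0.00340151] [603.03484287 164.61972184  71.98335552] [ 1.43916264e-01  6.69251808e-01  1.42439664e+00  1.11260850e-04
  1.04574578e+00 -2.23587765e-01]
```

```bash
python3 -m jog '[[0,0,0,0,0,0],[0,0,0,0,0,0],[0,0,0,0,0,0],[0,0,0,0,0,0],[0,0,-10,0,0,0],[0,0,-20,0,0,0],[0,0,-30,0,0,0],[0,0,-40,0,0,0],[0,0,-30,0,0,0],[0,0,0,0,0,0]]' 60
python3 -m jog '[[30,10,0,0,0,0],[40,-10,0,0,0,0],[40,-20,0,0,0,0],[40,-20,0,0,0,0],[40,-20,0,0,0,0],[0,-40,0,0,0,0],[0,-45,0,0,0,0],[0,-40,0,0,0,0],[0,0,0,0,0,0]]'
python3 - <<'E'
from h import *
a=save('top','pics/f1.png',(235,125,305,195),8); 
E
```

```text
time: 21.6
tool_pos: [604.5, 164.8, 207.6]
tcp_rot: [3.132, 0.002, 1.939]
contact_force: [0.7, -0.5, -0.3]
grip_width: 55.3
finger_force: 0.0
time: 22.5
tool_pos: [356.1, 273.3, 200.9]
tcp_rot: [-3.137, 0.001, 1.94]
contact_force: [-0.1, -0.2, -0.4]
grip_width: 55.3
finger_force: 0.0
```

View pics/f1.png

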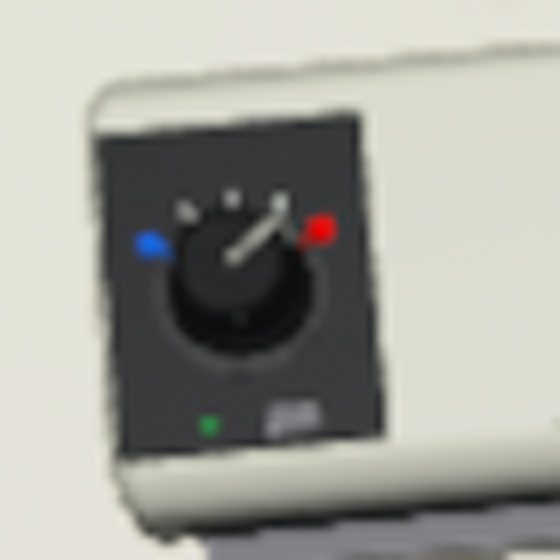

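The crop shows the knob seated and centred. Its pointer runs from crop (230,262) to (280,216), and the red mark is at (320,230). I'll work out the angle exactly.

```bash
python3 - <<'E'
from h import *
C=np.array([602.2,164.4])
f=lambda P:((proj('top',P)-[235,125])*8+3.5).round(0)
for y in(-0.95,-0.85,-0.75,-0.65):
    u=np.array([np.cos(y),np.sin(y)])
    print(y,[f([*(C+u*r),z]) for r,z in((0,93),(8,93),(17,93),(21,69))])
u=np.array([np.cos(-.915),np.sin(-.915)]); print('hot',f([*(C+u*23),61.5]),f([*(C+u*30),61.5]),'seat',f([*C,65]))
im=bot.capture('top')[125:195,235:305].max(2).astype(int)
print(im[22:38,24:44])
# intensity-fit of line on top face
yy,xx=np.mgrid[0:70,0:70]; w=np.where((xx>=28)&(xx<=36)&(yy>=24)&(yy<=34),np.maximum(im-85,0),0); P=np.argwhere(w>20)
pts=np.array([ray('top',(235+x,125+y),93)[:2] for y,x in P]); ww=w[P[:,0],P[:,1]]
m=(pts*ww[:,None]).sum(0)/ww.sum(); cov=np.cov(pts.T,aweights=ww); e=np.linalg.eigh(cov)[1][:,1]; print(m,np.arctan2(e[1],e[0]), np.arctan2(*(m-C)[::-1]))
for d in bot.outline_of('knob','top')[:4]: print(d['p'],d['pixel'])
E
```

```text
-0.95 [array([233., 263.]), array([256., 247.]), array([283., 228.]), array([302., 242.])]
-0.85 [array([233., 263.]), array([255., 245.]), array([279., 224.]), array([298., 237.])]
-0.75 [array([233., 263.]), array([253., 243.]), array([275., 220.]), array([293., 232.])]
-0.65 [array([233., 263.]), array([250., 241.]), array([270., 216.]), array([287., 227.])]
hot [309. 243.] [328. 228.] seat [244. 288.]
[[ 57  57  58  58  58  57  58  57  58  57  57  58  57  58  57  57  58  59
   59  59]
 [ 58  57  58  57  73  76  58  58  58  57  58  57  58  57  58  58  59  58
   58  59]
 [ 57  58  57  57 122 130  58  58  57  58 116 126  59  58  59  59  58  58
   59  58]
 [ 57  57  53  48 103 110  50  56  60  73 149 154  59  58  59  59  59  59
   59  59]
 [ 99  44  38  33  44  44  35  42  47  68 122 123  58  58  58  74  90  77
   58  59]
 [ 82  35  38  38  38  38  37  34  73 120 127  95  64  59 120 182 204 161
   59  58]
 [ 33  40  42  43  43  42  43  81 138 146 101  83  78  55 143 218 232 196
   78  59]
 [ 41  43  42  42  43  43  81 134 147 102  28  65  79 100 148 190 207 159
   72  58]
 [ 42  43  43  43  43  76 117 128  96  40  32  43  51  93 115 117 124  91
   58  59]
 [ 42  42  42  43 104 137 115  76  42  42  36  21  19  46  64  65  60  59
   59  58]
 [ 42  42  42  43  97 117  77  42  43  43  36  23  16  21  57  72  63  59
   59  59]
 [ 43  43  43  42  54  56  42  44  43  42  35  20  17  19  41  64  67  59
   60  59]
 [ 43  43  44  43  43  42  43  42  43  41  31  20  16  17  25  57  69  59
   60  59]
 [ 42  43  43  42  43  43  43  43  42  38  25  16  15  17  24  57  70  62
   60  61]
 [ 39  43  43  43  42  42  43  43  38  29  18  15  14  17  24  57  70  62
   60  60]
 [ 28  36  41  43  43  44  41  35  30  21  16  14  15  20  27  58  70  60
   61  61]]
[614.1777307  156.92064231] 2.5055177658586945 -0.5581955282727171
0.79 [212.9, 183.0]
0.74 [264.9, 154.8]
0.7 [285.9, 226.7]
0.57 [364.0, 224.3]
```

The pointer is at about -0.75 rad and the red mark at -0.915, so it is roughly 4 mm short, which is too near the limit. I'll regrip and turn another 0.17 rad.

```bash
python3 -m jog '[[-20,20,0,0,0,0],[-25,25,0,0,0,0],[-25,25,0,0,0,0],[-30,30,0,0,0,0],[-30,30,0,0,0,0],[-25,25,0,0,0,0],[-20,20,0,0,0,0],[-15.6,15.7,0,0,0,0],[0,0,30,0,0,0],[0,0,30,0,0,0],[0,0,20,0,0,0],[0,0,0,0,0,0]]'
python3 -m jog '[[0,0,0,0,0,0],[0,0,0,0,0,0]]'
```

```text
time: 23.85
tool_pos: [606.9, 165.2, 117.4]
tcp_rot: [-3.135, -0.001, 1.938]
contact_force: [-0.8, 0.7, 1.0]
grip_width: 55.1
finger_force: 0.0
time: 24.05
tool_pos: [609.1, 165.9, 122.8]
tcp_rot: [3.139, 0.001, 1.939]
contact_force: [0.0, -1.0, 0.0]
grip_width: 55.1
finger_force: 0.0
```

```bash
python3 -m jog '[[1,-6.7,0,0,0,0],[0,0,10,0,0,0],[0,0,5,0,0,0],[0,0,0,0,0,0],[0,0,0,0,0,0]]'
```

```text
time: 24.55
tool_pos: [601.1, 164.4, 106.3]
tcp_rot: [-3.141, -0.0, 1.939]
contact_force: [0.3, -0.7, 0.4]
grip_width: 55.1
finger_force: 0.0
```

```bash
python3 -m jog '[[0,1.2,10,0,0,0],[0,0,10,0,0,0],[0,0,8,0,0,0],[0,0,3,0,0,0],[0,0,0,0,0,0],[0,0,0,0,0,0]]'
```

```text
time: 25.15
tool_pos: [602.4, 164.9, 75.6]
tcp_rot: [3.141, 0.0, 1.939]
contact_force: [-0.5, -0.1, 0.2]
grip_width: 55.1
finger_force: 0.0
```

```bash
python3 -m jog '[[0,0,0,0,0,0],[0,0,0,0,0,0],[0,0,0,0,0,0],[0,0,0,0,0,0],[0,0,0,0,0,0],[0,0,0,0,0,0],[0,0,0,0,0,0],[0,0,0,0,0,0]]' 25
python3 -m jog '[[0,0,0,0,0,0.06],[0,0,0,0,0,0.06],[0,0,0,0,0,0.05],[0,0,0,0,0,0],[0,0,0,0,0,0]]'
python3 -m jog '[[0,0,0,0,0,0],[0,0,0,0,0,0],[0,0,0,0,0,0],[0,0,0,0,0,0],[0,0,-10,0,0,0],[0,0,-20,0,0,0],[0,0,-30,0,0,0],[0,0,-40,0,0,0],[0,0,-30,0,0,0],[0,0,0,0,0,0]]' 60
```

```text
time: 25.95
tool_pos: [602.5, 164.9, 75.7]
tcp_rot: [3.141, 0.0, 1.939]
contact_force: [0.2, 0.2, 1.7]
grip_width: 34.3
finger_force: 30.0
time: 26.45
tool_pos: [602.8, 164.9, 75.7]
tcp_rot: [3.14, 0.0, 1.77]
contact_force: [3.5, 0.2, 0.6]
grip_width: 34.1
finger_force: 30.0
time: 27.45
tool_pos: [604.5, 165.2, 211.7]
tcp_rot: [3.131, 0.001, 1.769]
contact_force: [0.4, -0.4, 0.2]
grip_width: 55.3
finger_force: 0.0
```

```bash
python3 -m jog '[[30,10,0,0,0,0],[40,-10,0,0,0,0],[40,-20,0,0,0,0],[40,-20,0,0,0,0],[40,-20,0,0,0,0],[0,-40,0,0,0,0],[0,-45,0,0,0,0],[0,-40,0,0,0,0],[0,0,0,0,0,0],[0,0,0,0,0,0]]'
python3 - <<'E'
from h import *
save('top','pics/f2.png',(235,125,305,195),8)
save('side','pics/f2s.png',(215,180,285,240),8)
print(bot.capture('top')[125:195,235:305].max(2)[22:36,26:42])
o=bot.get_obs();print(o['contact_force'],o['tool_pos'],o['dq'].round(2))
E
```

```text
time: 28.45
tool_pos: [383.1, 314.8, 205.9]
tcp_rot: [3.141, -0.0, 1.77]
contact_force: [0.1, -0.3, 0.3]
grip_width: 55.0
finger_force: 0.0
[[ 58  58  58  58  58  58  58  58  58  58  58  58  58  58  58  59]
 [ 58  58  74  77  58  58  58  58  58  58  58  58  59  58  59  59]
 [ 59  58 122 131  59  59  59  58 117 126  60  59  58  59  59  59]
 [ 50  48 104 112  50  53  55  75 151 155  59  59  59  59  58  59]
 [ 34  32  45  47  35  36  42  69 122 124  59  59  59  75  90  78]
 [ 36  38  38  38  38  33  32  59  95  95  63  59 121 184 205 162]
 [ 43  43  43  43  44  40  76 148 164 105  60  56 145 219 232 197]
 [ 43  43  43  42  43  82 120 142 132  86 102 127 148 192 209 160]
 [ 43  43  44  77 146 163 118  76  32  43 103 131 115 118 125  91]
 [ 43  42  77 153 181 139  77  43  36  21  61  75  65  66  60  59]
 [ 43  44  75 129 127  57  43  43  38  25  18  19  56  73  63  59]
 [ 43  43  49  51  43  42  43  42  36  25  17  17  42  65  68  59]
 [ 43  43  43  42  43  43  43  41  33  20  17  16  27  57  70  60]
 [ 43  43  43  43  43  42  43  37  26  21  17  16  23  57  71  61]]
[ 0.10168808 -0.29813761 -0.3156994 ] [384.65421507 314.90064671 205.4921628 ] [-0.    0.01  0.   -0.   -0.    0.  ]
```

View pics/f2.png

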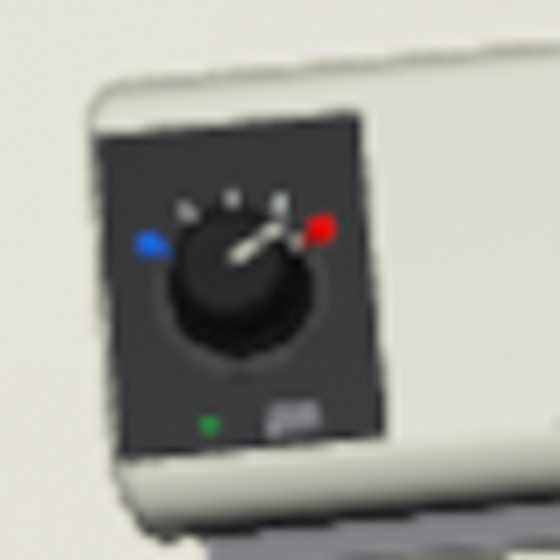

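View pics/f2s.png

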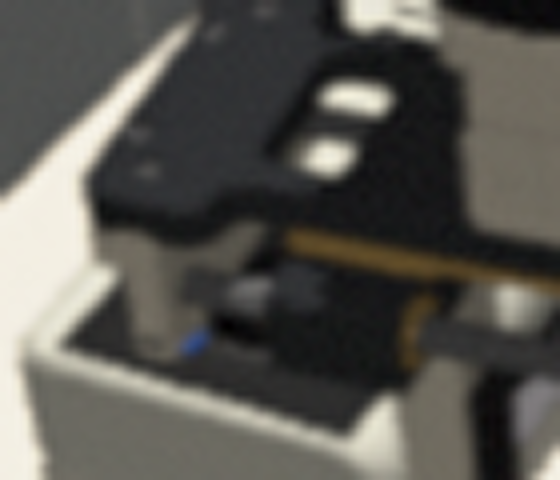

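The top crop shows the pointer's skirt end at (297,240), meeting the inner end of the red mark at (303,240). In the side crop the gripper only covers the view; the arm is clear at z 205. The press had already reached the home height under light spring load. Handing in.

```bash
python3 -c "
from plant import bot
print(bot.close_job())"
```

```text
the job is handed in; nothing more can be done
None
```

The black knob is back on its spindle, fully home, with its pointer at the red mark in the last top view. It is released with the arm clear, and I handed the job in at about 29 s; no verdict came back.

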